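Book a set of three moulds in at the welder's code reader

ROBOT

A 6-joint arm with a two-finger parallel gripper is mounted at the origin on the work surface. World frame = base frame: x ahead of the robot, y to its left, z up, the work surface at z = 0. Lengths are in m, angles in rad, forces in N, time in s.
With the tool pointing down it reaches from about 0.25 to 0.775 m from the base axis. Payload 4 kg.
Tool frame: the origin (TCP) lies midway between the tips of the shut fingers; the grasp point (between the pads) lies behind it (tcp_to_grasp is the z of the grasp point in the tool frame, in m); z points along the fingers, y is the line along which they close (so a half turn about z gives the same grasp; the last joint's range is limited). The gripper opens to 94 mm and grips with 3 to 60 N. Pads are 16 mm wide; open, the fingers measure 119 mm over their backs; the gripper's body (75 mm by 177 mm) begins 78 mm behind the grasp point.
Start: joints at [-0.103, 0.087, 1.371, -0, 1.684, -0.103], TCP at [0.55, -0, 0.206] pointing down, gripper open.
Joint ranges: [-3.1, 3.1], [-0.76, 2.03], [0.27, 2.55], [-1.08, 4.22], [0.17, 2.65], [-2.57, 2.57]. Speed limits (rad/s): [2.79, 2.79, 3.14, 3.14, 3.14, 3.14].

INTERFACE

Orientations are given as a rotation vector (axis times angle).
In Python, from cell import sense, get_image, hand_in, tcp_to_grasp gives the robot as it stands. The module is installed in compiled form; this text tells all that it offers.
- The arm moves only by the shell command python3 -m creep 'ROWS' [FORCE]. ROWS is JSON, one flat list of numbers, 7 for each row, row after row: the shift along the tool's x, y, z in mm, then the turn, a rotation vector about the tool's x, y, z in degrees, then the finger opening in mm, from 0 to 94. A call has 1 to 12 rows; each row is the pose to reach, as a shift and turn from the pose commanded when the call began, along the tool's axes at that moment; what a row does not reach only later rows make up. A row lasts 1/8 s, in which the tool goes at most 62.5 mm and 10.7 degrees, less where a joint would pass 70% of its speed; a pose out of reach is approached as far as the arm can. A call with a gripper value outside its range is refused whole. The fingers move at their own pace and stop on an object; FORCE is the grip in N (left out, the last holds). Time passes only in rows, so rows that repeat a pose let the fingers close. It gives the time, the measured TCP pose, the force, the opening and the grip force at its end, in the units of the state.
- sense(): the state, without advancing time (a new reading comes with each control period).
- get_image(name): name is "scene" or "side" or "wrist"; returns a dict with "color" (480x640x3 uint8, red, green, blue), "fx", "fy", "cx", "cy" (pixels), "D" ([k1, k2, p1, p2, k3] as OpenCV has them; the pictures are not rectified), "position" and "attitude" of the camera in the world. Camera axes: x right, y down, z forward; pixel columns grow to the right and rows downward; lengths in m; the calibration is good to about 2 mm. A picture is of the moment at which its call begins. There is no depth.
- hand_in(): hands the job in; it is judged then, once.
The state is a dict: "clock": time; "joint_pos": joint angles; "joint_velocities": joint speeds; "joint_efforts": joint torques, N m; "tool_pos": TCP position; "ee_rot": TCP orientation; "ft_force": force on the tool from outside, world axes, zero at the start; "wrist_torque": the same for the moment, N m; "width": opening from 0.0 (shut) to 1.0 (fully open); "finger_force": force on a finger pad.
Only numpy, scipy, OpenCV 4.12 (cv2) and the standard library are available. Lean on these libraries where they do the work, as an engineer would, in place of code of your own. Each camera call takes 0.05 s, during which the arm holds its last target. There are 200 camera calls.

TASK

Make up a set of three for the spot welder: stand the labelled mould upright on the bench about 80 mm in front of the code reader, turned so that its label squarely faces the reader's window, with the two plain moulds of the same size nested in it as one straight, fully seated stack. Do not bump the reader, and leave everything else on the bench where it is.

Things in the scene. Friction and masses are not known exactly. Their poses are not given: they have to be found in the camera images.
- batch_mould: the labelled mould: pressed-steel round cup, open at the top, upright, 70 mm high; tapered body 41 mm across at the foot, 52 mm under the shoulder at 46 mm height; above that a straight band 60 mm across outside, 55 mm inside, to the rim. Grip it across the band from above. About 80 g. Origin: centre of its underside; x from the axis to the middle of the label, z up
- label (a point): middle of the white paper label with black bars, 34 x 22 mm, stuck flat on the outside of the labelled mould's band, 30 mm from its axis along its x, 59 mm above its underside. The label's top is folded over the rim and 45 mm down the inside, so it shows from above; it does not hinder fingers or nesting. Axes as batch_mould
- batch_rim (a point): centre of the labelled mould's mouth, 70 mm above its underside. A nested mould rests with its shoulder on the rim of the one below: it stands 24 mm higher than that one (only its band shows), with about 1.5 mm of side play; the taper guides it in from 5 mm off-centre
- mould_a: plain steel mould, no label, same shape as batch_mould: upright round cup, open at the top, 70 mm high; tapered body 41 mm across at the foot, 52 mm under the shoulder (46 mm up); above that a straight band 60 mm across outside, 55 mm inside. About 80 g. Origin: centre of its underside, z up
- mould_b: plain steel mould, no label, same shape as batch_mould: upright round cup, open at the top, 70 mm high; tapered body 41 mm across at the foot, 52 mm under the shoulder (46 mm up); above that a straight band 60 mm across outside, 55 mm inside. About 80 g. Origin: centre of its underside, z up
- reader: fixed code reader: black box 52 mm deep, 56 wide, top 90 mm above the bench, on a grey magnetic base, cable at the back; dark square window with a round lens and small lamps in front. Origin: on the bench under the housing; it looks along its own -x (towards the robot at yaw 0), z up. It reads a label that squarely faces it on its line of sight, 80 mm from the window (give or take 20)
- reader_window (a point): middle of the reader's window, 30 mm in front of the reader's origin and 59 mm above the bench, which is the height of the label of a mould standing on the bench; axes as the reader's
- big_mould: bystander, leave alone: larger, lower plain steel mould of another product, 92 mm across the rim, 56 mm high; origin under its centre
- spray_can: bystander, leave alone: grey spray can with a white nozzle, 53 mm across, 133 mm high; origin under its centre
- electrode: bystander, leave alone: copper electrode cap standing on its flat end, 20 mm across, 31 mm high; origin under its centre
- tartlet: bystander, leave alone: small shallow tartlet tin, 44 mm across, 13 mm high; origin under its centre
- wrench: bystander, leave alone: steel wrench 160 mm long lying on the bench near the robot; it lies along its x; origin under its middle
There are look-alikes about, which are no part of the job. What is shaped like the mould_b but pink or red is not meant. Leave any turquoise or yellow look-alike of the batch_mould alone.

How it is judged:
At the end, for the whole second after the job is handed in: Labelled mould upright on the bench (0.06 rad), label 60-100 mm from the reader's window, within 15 mm of its line of sight and 0.25 rad of facing it; plain moulds nested, 24 and 48 mm higher (within 4 mm), within 6 mm of its axis, upright (0.08 rad); all at rest (angle between batch_mould's own z axis and vertical below 0.06 rad and height (world z) of batch_mould below 0.005 m and x of label in the frame of reader_window between -0.1 and -0.06 m and y of label in the frame of reader_window between -0.015 and 0.015 m and angle between the x axis of batch_mould and the x axis of reader, either way round below 0.25 rad and x of batch_mould in the frame of reader_window below -0.08 m and ((z of mould_a in the frame of batch_mould between 0.02 and 0.028 m and z of mould_b in the frame of batch_mould between 0.044 and 0.052 m) or (z of mould_a in the frame of batch_mould between 0.044 and 0.052 m and z of mould_b in the frame of batch_mould between 0.02 and 0.028 m)) and horizontal distance between each of mould_a, mould_b and batch_mould below 0.006 m and angle between each of mould_a, mould_b's own z axis and vertical below 0.08 rad and linear speed of each of mould_a, mould_b, batch_mould below 0.02 m/s and angular speed of each of mould_a, mould_b, batch_mould below 0.2 rad/s); the robot touches nothing.
It fails at once if the reader is bumped (more than 4 N) (contact force between reader and anything else above 4 N).
It fails at once if a bystander is moved by more than 25 mm or knocked over (distance of any of big_mould, spray_can, electrode, tartlet, wrench from where it was at the start of the episode above 0.025 m or angle between any of big_mould, spray_can, electrode, tartlet, wrench's own z axis and vertical above 0.6 rad).
It also fails if it takes over 58 s, if anything falls off the work surface, if the arm or the gripper's body presses on something with over 40 N, if the wrist force passes 120 N, or if a joint passes its speed limit or range.

## Working session

There is one attempt and no reset: what is moved stays moved. The work goes in short steps, Python scripts to look and compute and a shell command to move; the robot and the scene stay as the last step left them, time stands still between calls to the robot, and variables do not carry over. Pictures are saved under pics/ and viewed, at most 10 in all, crops included, and the job is handed in when it is done.

```bash
mkdir -p pics; cat > h.py <<'E'
import numpy as np, cv2, pickle
from scipy.spatial.transform import Rotation as R
from cell import sense, get_image, hand_in, tcp_to_grasp
def shot(n,f):
    im=get_image(n); cv2.imwrite('pics/'+f+'.png',im['color'][:,:,::-1]); pickle.dump(im,open('pics/'+f+'.pkl','wb')); return im
def load(f): return pickle.load(open('pics/'+f+'.pkl','rb'))
def cam(im):
    K=np.array([[im['fx'],0,im['cx']],[0,im['fy'],im['cy']],[0,0,1.]]); a=np.array(im['attitude'],float)
    Rm=a if a.shape==(3,3) else R.from_rotvec(a).as_matrix()
    return K,np.array(im['D'],float),Rm,np.array(im['position'])
def px2w(im,uv,z):
    K,D,Rm,p=cam(im); n=cv2.undistortPoints(np.array(uv,float).reshape(-1,1,2),K,D).reshape(-1,2)
    d=np.c_[n,np.ones(len(n))]@Rm.T; return p+d*((z-p[2])/d[:,2])[:,None]
def w2px(im,X):
    K,D,Rm,p=cam(im); return cv2.projectPoints(np.array(X,float).reshape(-1,3),cv2.Rodrigues(Rm.T)[0],-Rm.T@p,K,D)[0].reshape(-1,2)
E
python3 - <<'E'
from h import *
for n in('scene','side'):
    im=shot(n,n+'0'); print(n,im['position'],im['attitude'],im['fx'])
print(sense(),tcp_to_grasp)
E
```

```text
scene [ 1.30711164 -0.16489891  0.59085806] [-1.71340705 -1.46748054  0.78927289] 512.0748419038304
side [ 0.42765189 -1.11011907  0.79415546] [-2.16035686  0.06691442 -0.07022741] 561.1682119193046
{'clock': 0.1, 'joint_pos': array([-1.03092905e-01,  8.78768633e-02,  1.37207103e+00, -1.28313481e-05,
        1.68357624e+00, -1.03108143e-01]), 'joint_velocities': array([ 1.35384909e-03, -2.91365449e-03, -3.75949309e-03, -3.15372043e-05,
        1.17607352e-03, -1.26925823e-03]), 'joint_efforts': array([ 2.25695316e-03, -3.41256917e+01, -3.03301656e+01,  7.19034858e-02,
        3.05556308e-02, -9.49158243e-05]), 'tool_pos': array([5.49522987e-01, 4.41404149e-05, 2.04439800e-01]), 'ee_rot': array([-2.22037141e+00, -2.22040206e+00,  1.92777876e-03]), 'ft_force': array([-0.22976268, -0.79491351, -0.19129662]), 'wrist_torque': array([-0.02671024,  0.04837807, -0.00755726]), 'finger_force': 0.0, 'width': 0.9960686387108332} -0.0188
```

View pics/scene0.png

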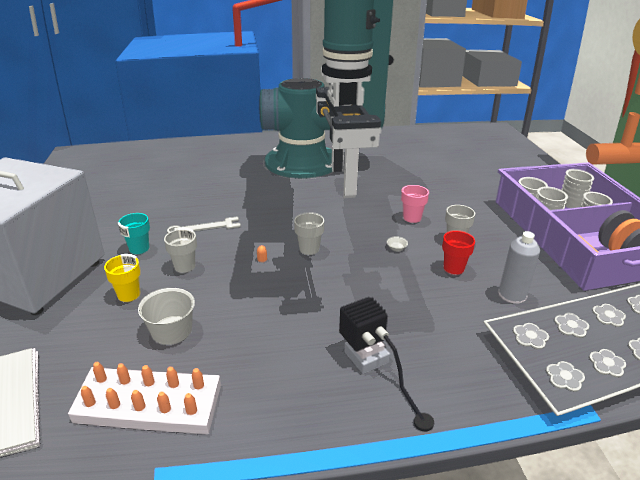

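View pics/side0.png

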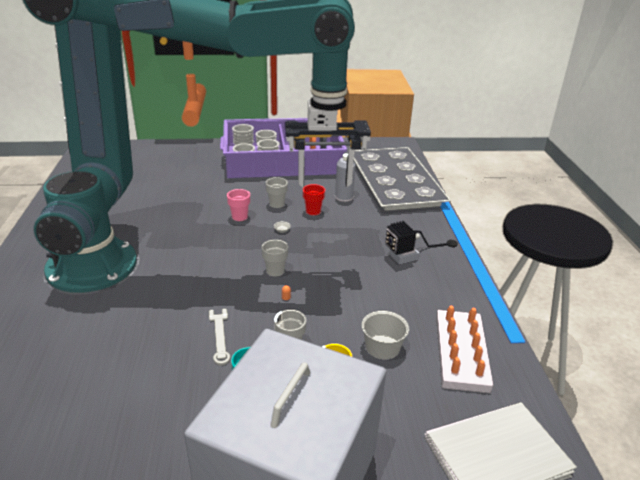

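Scene view candidates:
- Grey mould at (181,250), with a whitish mark inside.
- Grey moulds at (309,233) and (460,222).
- Look-alikes to avoid: turquoise (134,233), yellow (124,278), pink (414,203) and red (457,252).
- Reader at (365,330).

Provisional choice: batch = (181,250), plain moulds = (309,233) and (460,222). I'll check this in a close crop.

```bash
python3 - <<'E'
from h import *
s=load('scene0');d=load('side0')
def crop(i,x,y,w=100,h=75): return cv2.resize(i['color'][y:y+h,x:x+w,::-1],(400,300),interpolation=cv2.INTER_CUBIC)
cv2.imwrite('pics/crop1.png',np.vstack([np.hstack([crop(s,105,210),crop(s,280,195)]),np.hstack([crop(d,240,290),crop(s,325,295)])]))
for n,uv in dict(batch=(182,238),A=(309,219),B=(460,213)).items(): print(n,px2w(s,[uv],.07))
for n,uv in dict(batch=(290,322),A=(275,249),B=(277,185)).items(): print(n,px2w(d,[uv],.07))
E
```

```text
batch [[ 0.46857508 -0.29070753  0.07      ]]
A [[ 0.43371365 -0.04258837  0.07      ]]
B [[0.453331   0.27063062 0.07      ]]
batch [[ 0.46095378 -0.30052115  0.07      ]]
A [[ 0.43673759 -0.05156507  0.07      ]]
B [[0.44771595 0.2587561  0.07      ]]
```

View pics/crop1.png

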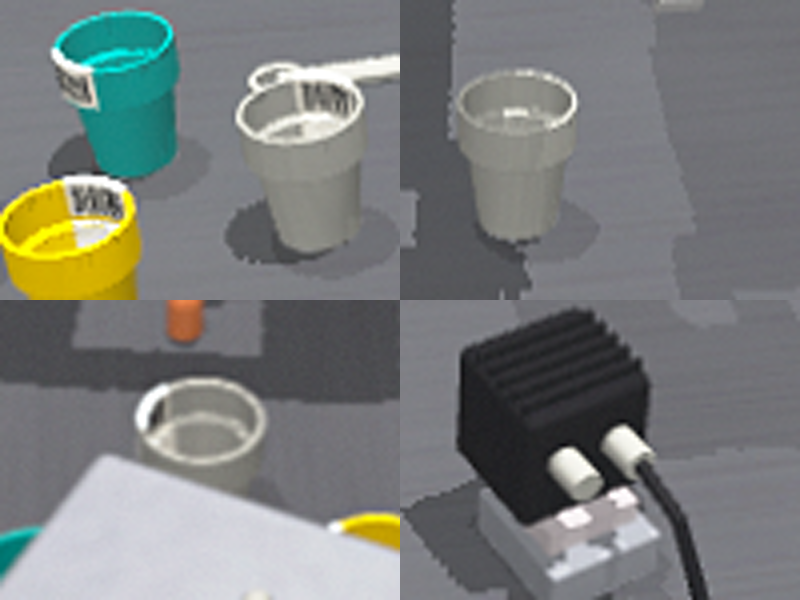

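The crop confirms the choice. The grey mould at (181,250) has a white label with black bars folded inside its far (robot-side) rim, at scene px (187,233). The mould at (309,233) has no label. The reader's housing is rotated relative to the bench.

The next move is a rise towards the middle of the bench, to take wrist views.

```bash
python3 - <<'E'
from h import *
w=shot('wrist','w0'); print(w['position'],R.from_rotvec(w['attitude']).as_matrix() if np.size(w['attitude'])==3 else w['attitude'])
print(R.from_rotvec(sense()['ee_rot']).as_matrix().round(3)); print(px2w(w,[(0,0),(639,0),(639,479),(0,479)],0))
E
```

```text
[0.54902006 0.0740248  0.38404717] [[ 9.99998973e-01  8.06150128e-04 -1.18480824e-03]
 [ 4.75494194e-04 -9.66585341e-01 -2.56344598e-01]
 [-1.35187050e-03  2.56343771e-01 -9.66584732e-01]]
[[ 0.     1.    -0.002]
 [ 1.    -0.     0.   ]
 [ 0.    -0.002 -1.   ]]
[[ 0.2799465   0.182057    0.        ]
 [ 0.82263945  0.18230311  0.        ]
 [ 0.92506347 -0.31682585  0.        ]
 [ 0.17998203 -0.31783795  0.        ]]
```

View pics/w0.png

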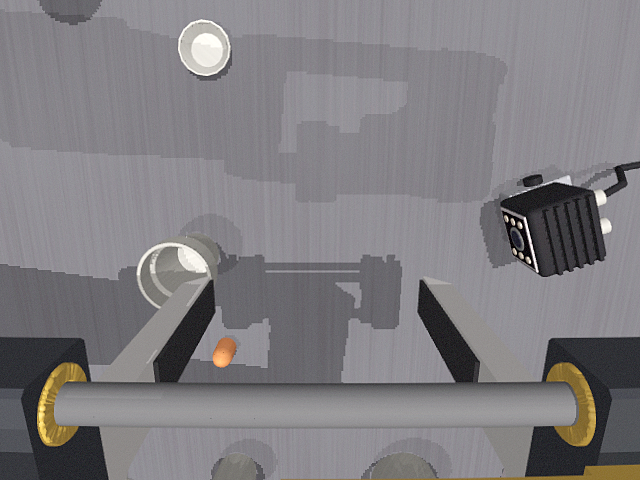

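The wrist view shows the plain mould A at (177,275), the tartlet at (204,48), the electrode at (225,352) and the reader at (555,230), with its window facing left and slightly down. The tool x axis is world +y and tool y is world +x. I'll crop the reader and move towards the batch mould.

```bash
python3 -m creep '[-50,-15,-40,0,0,0,94,-110,-30,-40,0,0,0,94,-170,-45,-40,0,0,0,94,-230,-60,-40,0,0,0,94,-280,-75,-40,0,0,0,94,-320,-85,-40,0,0,0,94,-320,-85,-40,0,0,0,94,-320,-85,-40,0,0,0,94]'
python3 - <<'E'
from h import *
w=shot('wrist','w1')
a=load('w0')['color'][165:285,480:640,::-1]; b=w['color'][:,:,::-1]
cv2.imwrite('pics/crop2.png',np.hstack([cv2.resize(a,(400,300),interpolation=cv2.INTER_CUBIC),cv2.resize(b,(400,300),interpolation=cv2.INTER_AREA)]))
print(sense()['tool_pos'])
E
```

```text
clock: 1.15
tool_pos: [0.4651, -0.3195, 0.2451]
ee_rot: [-2.221, -2.221, -0.001]
ft_force: [0.1, 0.1, 0.7]
width: 1.001
finger_force: 0.0
[ 0.46529562 -0.31903676  0.24537354]
```

View pics/crop2.png

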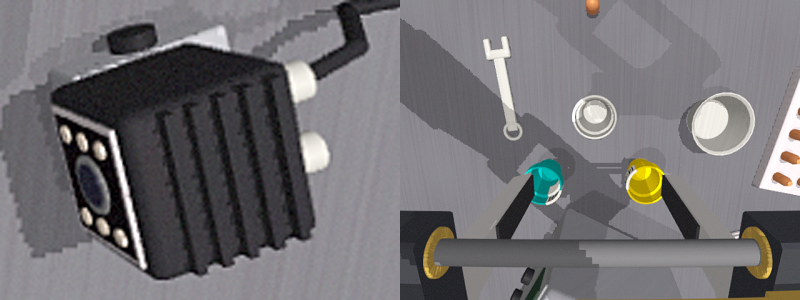

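View pics/w1.png

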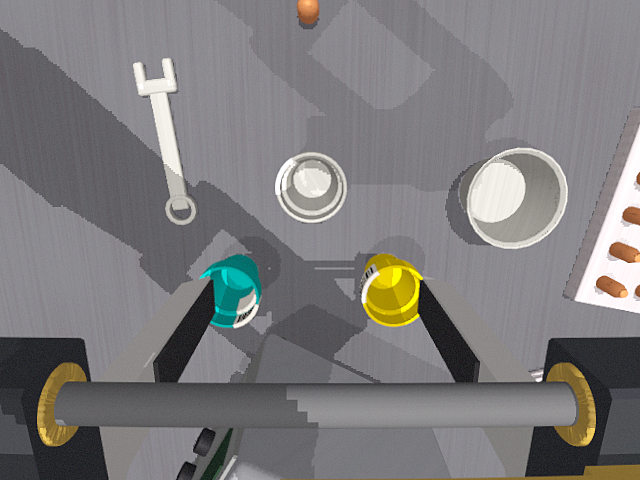

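The full wrist view at batch shows its rim centred near (311,187), turquoise at (237,290), yellow at (391,290), wrench at (165,140) and big mould at (513,198). In the reader crop, the top face's front edge runs from about (118,108) to (152,275), and its rear edge from (285,75) to (312,240).

```bash
python3 - <<'E'
from h import *
w=load('w0'); q=np.array([(118,108),(152,275),(312,240),(285,75)])/2.5+[480,165]
P=px2w(w,q,.09)[:,:2]; print(P.round(4)); 
for i in range(4):
    v=P[(i+1)%4]-P[i]; print(np.linalg.norm(v).round(4),np.degrees(np.arctan2(*v[::-1])).round(1))
print(P.mean(0))
w=load('w1'); g=cv2.cvtColor(w['color'],cv2.COLOR_RGB2BGR)
print(px2w(w,[(311,187)],.07), px2w(w,[(237,290),(391,290)],.07))
a=cv2.resize(g[140:235,265:360],(400,400),interpolation=cv2.INTER_CUBIC)
s=cv2.cvtColor(load('scene0')['color'],cv2.COLOR_RGB2BGR)
b=cv2.resize(s[222:277,155:210],(400,400),interpolation=cv2.INTER_CUBIC)
cv2.imwrite('pics/crop3.png',np.hstack([a,b]))
E
```

```text
[[ 0.7004  0.0191]
 [ 0.7175 -0.0318]
 [ 0.765  -0.0208]
 [ 0.7481  0.0289]]
0.0536 -71.4
0.0488 13.0
0.0525 108.8
0.0487 -168.4
[ 0.73277375 -0.00116301]
[[ 0.46014954 -0.29372107  0.07      ]] [[ 0.39278301 -0.38725771  0.07      ]
 [ 0.53247407 -0.38719907  0.07      ]]
```

View pics/crop3.png

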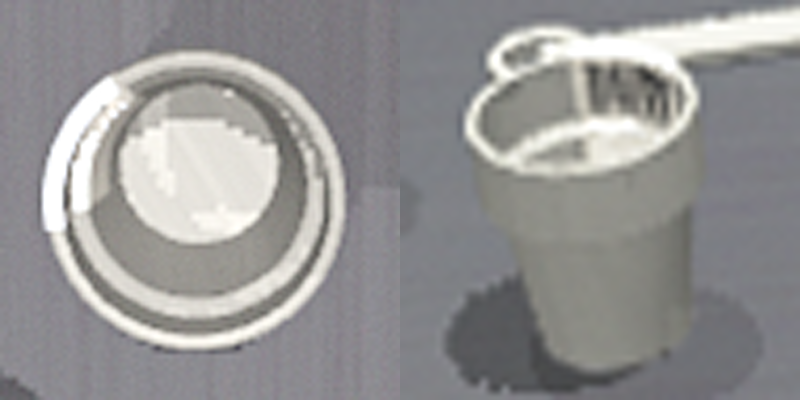

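In the left crop, the rim is centred at about (197,200) with radius 150, and the folded label spans (110,78) to (50,230). That puts the label at world yaw ≈ 158.5° and the batch centre at ≈ (0.461, -0.294). The reader's yaw is ≈ 15.5°, so the mould has to turn about -143°. I'll grasp with the tool turned +75° so the wrist stays in range.

```bash
python3 -m creep '[12,-2,20,0,0,-10.6,94,25,-4,40,0,0,-21.2,94,25,-4,60,0,0,-31.8,94,25,-4,80,0,0,-42.4,94,25,-4,100,0,0,-53,94,25,-4,120,0,0,-63.6,94,25,-4,140,0,0,-74,94,25,-4,165,0,0,-75,94,25,-4,190,0,0,-75,94,25,-4,203,0,0,-75,94,25,-4,203,0,0,-75,94,25,-4,203,0,0,-75,94]' 15
python3 -m creep '[0,0,0,0,0,0,40,0,0,0,0,0,0,40,0,0,0,0,0,0,40,0,0,0,0,0,0,40,0,0,0,0,0,0,40,0,0,0,0,0,0,40]' 15
python3 -c "
from h import *
s=sense();print(s['joint_pos'],R.from_rotvec(s['ee_rot']).as_matrix().round(3))"
```

```text
clock: 2.7
tool_pos: [0.4619, -0.2952, 0.0438]
ee_rot: [0.409, 3.113, -0.002]
ft_force: [-0.0, -0.0, 0.6]
width: 0.998
finger_force: 0.0
clock: 3.45
tool_pos: [0.4611, -0.295, 0.0426]
ee_rot: [0.41, 3.114, -0.0]
ft_force: [-0.3, 0.7, 1.5]
width: 0.637
finger_force: 15.0
[-6.72855400e-01  1.70525571e-01  1.60844990e+00  1.33639351e-04
  1.36238961e+00 -1.98187244e+00] [[-0.966  0.259  0.   ]
 [ 0.259  0.966 -0.   ]
 [-0.     0.    -1.   ]]
```

```bash
python3 -m creep '[0,0,-30,0,0,0,40,0,0,-80,0,0,0,40,-5,30,-130,0,0,10.5,40,-10,60,-160,0,0,21,40,-15,100,-160,0,0,31.5,40,-20,140,-160,0,0,42,40,-25,180,-160,0,0,52.5,40,-30,210,-160,0,0,63,40,-35,240,-160,0,0,73.5,40,-37,264,-160,0,0,84,40,-37,264,-160,0,0,94.5,40,-37,264,-160,0,0,105,40]'
python3 -m creep '[0,0,0,0,0,10,40,0,0,0,0,0,20,40,0,0,0,0,0,30,40,0,0,0,0,0,38,40,0,0,0,0,0,38,40,0,0,0,0,0,38,40]'
python3 - <<'E'
from h import *
shot('wrist','w2'); s=sense();print(s['tool_pos'],s['joint_pos'],R.from_rotvec(s['ee_rot']).as_matrix().round(3))
E
```

```text
clock: 4.95
tool_pos: [0.5649, -0.0491, 0.2017]
ee_rot: [-2.724, -1.564, 0.002]
ft_force: [0.4, 0.2, -1.2]
width: 0.637
finger_force: 15.0
clock: 5.7
tool_pos: [0.5649, -0.0496, 0.2022]
ee_rot: [-3.083, -0.602, 0.001]
ft_force: [0.3, 0.4, -1.7]
width: 0.638
finger_force: 15.0
[ 0.564979   -0.04957264  0.2022477 ] [-1.87474892e-01  1.26412978e-01  1.33420682e+00 -1.15196530e-05
  1.68134810e+00  9.97796095e-01] [[ 0.927  0.376 -0.   ]
 [ 0.376 -0.927  0.   ]
 [-0.    -0.    -1.   ]]
```

View pics/w2.png

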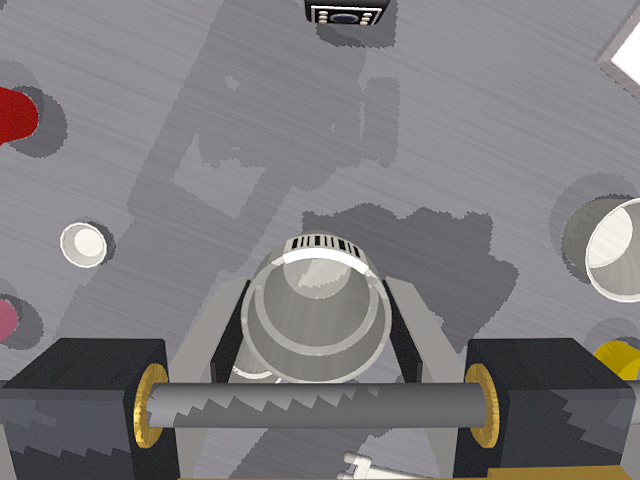

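The carried mould is at (317,305) with its label towards the top of the image, facing the reader. The reader's window plate is at the top edge, (305,2)–(388,26). I'll fit the reader pose to the white window frame in both wrist views.

```bash
cat > fit.py <<'E'
from h import *
from scipy.optimize import least_squares
def quad(f,x0,y0,x1,y1):
    c=load(f)['color'][y0:y1,x0:x1].astype(int).min(2)
    m=(c>170).astype(np.uint8); m=cv2.morphologyEx(m,cv2.MORPH_CLOSE,np.ones((3,3),np.uint8))
    n,l,st,_=cv2.connectedComponentsWithStats(m); k=1+st[1:,4].argmax()
    h=cv2.convexHull(np.argwhere(l==k)[:,::-1].astype(np.int32))
    return cv2.approxPolyN(h,4,ensure_convex=True).reshape(-1,2)+[x0,y0]
E
python3 - <<'E'
from fit import *
print(quad('w0',495,200,548,282).tolist()); 
try: print(quad('w2',295,0,395,32).tolist())
except Exception as e: print(e)
s=load('side0')
import numpy as np
q=np.array([(112,110),(150,272),(52,105),(85,235)])/2.5+[480,165]; print(q.tolist())
E
```

```text
[[536, 273], [523, 218], [525, 216], [538, 271]]
[[381, 10], [311, 7], [311, 5], [381, 8]]
[[524.8, 209.0], [540.0, 273.8], [500.8, 207.0], [514.0, 259.0]]
```

```bash
python3 - <<'E'
from fit import *
w0,w2=load('w0'),load('w2')
for z in(.079,.081,.083,.085,.087):
    for w,uv in((w0,[(522.8,210),(537,272)]),(w2,[(311,6),(382,9)])):
        P=px2w(w,uv,z)[:,:2]; v=P[0]-P[1]; print(z,P.mean(0).round(4),np.linalg.norm(v).round(4),(np.degrees(np.arctan2(v[1],v[0]))-90).round(1),end=' | ')
    print()
E
```

```text
0.079 [ 0.7117 -0.0088] 0.0519 19.7 | 0.079 [ 0.7125 -0.0114] 0.0468 20.0 | 
0.081 [ 0.7106 -0.0083] 0.0516 19.7 | 0.081 [ 0.712  -0.0115] 0.0465 20.0 | 
0.083 [ 0.7095 -0.0077] 0.0513 19.7 | 0.083 [ 0.7114 -0.0116] 0.0462 20.0 | 
0.085 [ 0.7085 -0.0072] 0.0509 19.7 | 0.085 [ 0.7109 -0.0116] 0.0459 20.0 | 
0.087 [ 0.7074 -0.0066] 0.0506 19.7 | 0.087 [ 0.7104 -0.0117] 0.0456 20.0 |
```

Reader yaw is ≈ 19° and its window is ≈ (0.709, -0.0105), so the mould centre goes to (0.605, -0.046).

```bash
python3 -m creep '[15,5,0,0,0,-2,40,30,9,30,0,0,-3.5,40,38,12,70,0,0,-3.5,40,38,12,110,0,0,-3.5,40,38,12,140,0,0,-3.5,40,38,12,152,0,0,-3.5,40,38,12,157,0,0,-3.5,40,38,12,160,0,0,-3.5,40,38,12,160,0,0,-3.5,40,38,12,160,0,0,-3.5,40]'
python3 -m creep '[0,0,0,0,0,0,94,0,0,0,0,0,0,94,0,0,0,0,0,0,94,0,0,0,0,0,0,94,0,0,-30,0,0,0,94,0,0,-80,0,0,0,94,-40,0,-130,0,0,0,94,-70,0,-160,0,0,0,94,-70,0,-160,0,0,0,94,-70,0,-160,0,0,0,94]'
python3 - <<'E'
from h import *
w=shot('wrist','w3'); s=sense();print(s['tool_pos'],s['joint_pos'])
g=cv2.cvtColor(w['color'],cv2.COLOR_RGB2BGR); cv2.imwrite('pics/w3c.png',cv2.resize(g[0:330,150:590],(800,600),interpolation=cv2.INTER_CUBIC))
E
```

```text
clock: 7.0
tool_pos: [0.6055, -0.0466, 0.0436]
ee_rot: [3.063, 0.693, 0.003]
ft_force: [0.4, -0.4, -1.2]
width: 0.639
finger_force: 15.0
clock: 8.25
tool_pos: [0.5416, -0.0763, 0.2012]
ee_rot: [-3.063, -0.693, 0.002]
ft_force: [0.3, -0.8, -0.7]
width: 0.999
finger_force: 0.0
[ 0.54139756 -0.07604696  0.20026343] [-2.43514814e-01  8.34280784e-02  1.38508520e+00  3.89698753e-04
  1.67628806e+00  8.81873292e-01]
```

View pics/w3c.png

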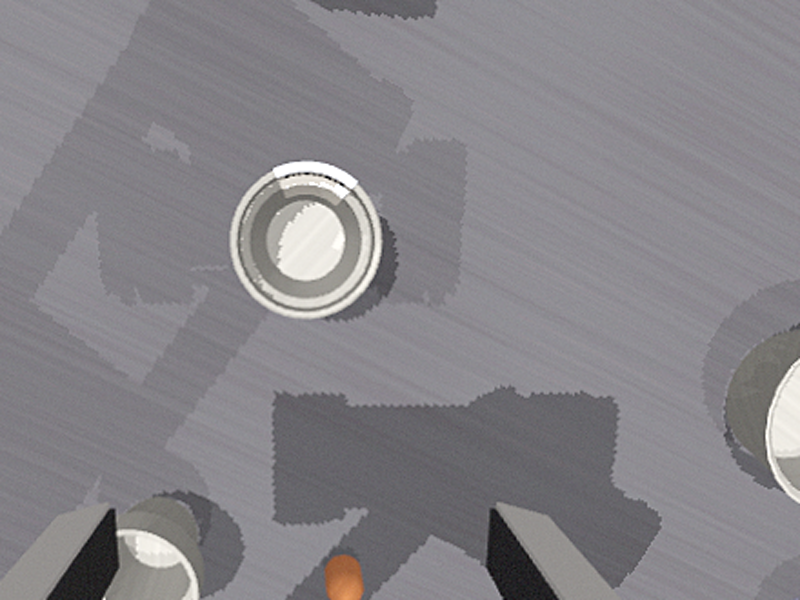

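The mould stands upright. Its rim centre is at crop (306,240), and the label spans (274,173)–(357,183) towards the reader, so its yaw is ≈ 17°, which is good. Next is a look at A from above, measured by image code.

```bash
cat > circ.py <<'E'
from h import *
def circles(f,z=.07,near=None,rad=.03):
    w=load(f); K,D,Rm,p=cam(w)
    # rectify to a metric top view of plane z, 1 mm = 2 px, around 'near'
    S=200; g=np.mgrid[0:2*S,0:2*S]; X=near[0]+(g[1]-S)/2000; Y=near[1]-(g[0]-S)/2000
    uv=w2px(w,np.stack([X,Y,np.full_like(X,z)],-1)).reshape(2*S,2*S,2).astype(np.float32)
    t=cv2.remap(cv2.cvtColor(w['color'],cv2.COLOR_RGB2GRAY),uv[...,0],uv[...,1],cv2.INTER_LINEAR)
    c=cv2.HoughCircles(cv2.GaussianBlur(t,(5,5),1),cv2.HOUGH_GRADIENT,1,30,param1=120,param2=14,minRadius=int(rad*2000)-3,maxRadius=int(rad*2000)+3)
    return t,[] if c is None else [(round(near[0]+(a-S)/2000,4),round(near[1]-(b-S)/2000,4),round(r/2000,4)) for a,b,r in c[0][:3]]
E
python3 -m creep '[-40,-20,0,0,0,0,94,-80,-40,0,0,0,0,94,-120,-60,0,0,0,0,94,-157,-75,0,0,0,0,94,-157,-75,0,0,0,0,94,-157,-75,0,0,0,0,94]'
python3 - <<'E'
from circ import *
print('batch',px2w(load('w3'),[(318.3,132.3)],.07),circles('w3',near=(.605,-.046))[1])
print('batch0 check',circles('w1',near=(.461,-.294))[1])
shot('wrist','w4'); print('A',circles('w4',near=(.43,-.046))[1],px2w(load('w0'),[(175,273)],.07))
s=load('scene0'); print('red,pink,B',px2w(s,[(458,239),(414,191),(460,213)],.07)-[.0075,.0035,0])
x=sense();print(x['tool_pos'],R.from_rotvec(x['ee_rot']).as_matrix().round(3).tolist())
E
```

```text
clock: 9.05
tool_pos: [0.3682, -0.0762, 0.2014]
ee_rot: [-3.063, -0.694, 0.002]
ft_force: [0.6, -0.0, -0.7]
width: 0.998
finger_force: 0.0
batch [[ 0.6060505  -0.04726623  0.07      ]] [(np.float32(0.6058), np.float32(-0.0472), np.float32(0.0301))]
batch0 check [(np.float32(0.4582), np.float32(-0.2938), np.float32(0.029)), (np.float32(0.3822), np.float32(-0.3932), np.float32(0.0289)), (np.float32(0.5362), np.float32(-0.3932), np.float32(0.0301))]
A [(np.float32(0.4342), np.float32(-0.0422), np.float32(0.0301))] [[ 0.43630629 -0.037376    0.07      ]]
red,pink,B [[0.54020425 0.22440828 0.07      ]
 [0.33800331 0.2017778  0.07      ]
 [0.445831   0.26713062 0.07      ]]
[ 0.36840628 -0.07628522  0.20157297] [[0.902, 0.431, -0.001], [0.431, -0.902, 0.001], [-0.001, -0.001, -1.0]]
```

```bash
python3 - <<'E'
from h import *
print('electrode',px2w(load('w3'),[(338.6,318)],.025),px2w(load('w0'),[(225,352)],.025),'tartlet',px2w(load('w0'),[(204,48)],.01))
E
```

```text
electrode [[ 0.46332975 -0.1366871   0.025     ]] [[ 0.46126717 -0.13350522  0.025     ]] tartlet [[0.45529301 0.13917926 0.01      ]]
```

```bash
python3 -m creep '[50,-2,0,0,0,0,94,74,-2.4,50,0,0,0,94,74,-2.4,100,0,0,0,94,74,-2.4,140,0,0,0,94,74,-2.4,154,0,0,0,94,74,-2.4,154,0,0,0,94,74,-2.4,154,0,0,0,40,74,-2.4,154,0,0,0,40,74,-2.4,154,0,0,0,40,74,-2.4,154,0,0,0,40,74,-2.4,154,0,0,0,40,74,-2.4,154,0,0,0,40]' 15
python3 -m creep '[0,0,-40,0,0,0,40,0,0,-90,0,0,0,40,30,15,-110,0,0,0,40,75,38,-110,0,0,0,40,120,62,-110,0,0,0,40,145,75,-110,0,0,0,40,152.8,78.5,-110,0,0,0,40,152.8,78.5,-110,0,0,0,40,152.8,78.5,-110,0,0,0,40,152.8,78.5,-110,0,0,0,40]'
python3 -c "
from h import *
print(sense()['tool_pos'])"
```

```text
clock: 10.6
tool_pos: [0.4339, -0.0426, 0.0492]
ee_rot: [3.064, 0.693, 0.002]
ft_force: [-0.9, -0.1, 4.9]
width: 0.638
finger_force: 15.0
clock: 11.85
tool_pos: [0.6044, -0.0475, 0.159]
ee_rot: [3.064, 0.693, 0.001]
ft_force: [-0.7, -0.2, -1.9]
width: 0.638
finger_force: 15.0
[ 0.6043779  -0.04750694  0.1590277 ]
```

```bash
python3 -m creep '[1.5,0.5,30,0,0,0,40,1.5,0.5,50,0,0,0,40,1.5,0.5,62,0,0,0,40,1.5,0.5,72,0,0,0,40,1.5,0.5,79,0,0,0,40,1.5,0.5,83,0,0,0,40,1.5,0.5,85,0,0,0,40,1.5,0.5,85,0,0,0,40]'
python3 -m creep '[0,0,0,0,0,0,94,0,0,0,0,0,0,94,0,0,0,0,0,0,94,0,0,0,0,0,0,94,0,0,-30,0,0,0,94,0,0,-80,0,0,0,94,-40,0,-100,0,0,0,94,-70,0,-130,0,0,0,94,-70,0,-140,0,0,0,94,-70,0,-140,0,0,0,94]'
python3 - <<'E'
from circ import *
w=shot('wrist','w5'); x=sense(); print(x['tool_pos'])
for z in(.07,.094,.098): print(z,circles('w5',z,near=(.606,-.047))[1])
shot('scene','scene1'); shot('side','side1')
for n in('scene1','side1'): print(w2px(load(n),[(.606,-.047,.094),(.606,-.047,0)]).round())
E
```

```text
clock: 12.85
tool_pos: [0.6068, -0.0474, 0.0737]
ee_rot: [3.064, 0.693, 0.001]
ft_force: [-0.1, 0.0, -1.5]
width: 0.635
finger_force: 15.0
clock: 14.1
tool_pos: [0.5444, -0.0773, 0.2141]
ee_rot: [3.064, 0.693, 0.003]
ft_force: [0.6, 0.4, 0.0]
width: 0.998
finger_force: 0.0
[ 0.54398092 -0.07709744  0.2127539 ]
0.07 [(np.float32(0.6073), np.float32(-0.0462), np.float32(0.0288))]
0.094 [(np.float32(0.6078), np.float32(-0.0467), np.float32(0.0298))]
0.098 [(np.float32(0.6078), np.float32(-0.0467), np.float32(0.0295))]
[[321. 258.]
 [320. 301.]]
[[349. 238.]
 [347. 271.]]
```

```bash
python3 -m creep '[-2,-50,0,0,0,0,94,-4,-105,0,0,0,0,94,-6,-160,0,0,0,0,94,-8,-215,0,0,0,0,94,-10,-270,0,0,0,0,94,-10,-320,0,0,0,0,94,-10,-350,0,0,0,0,94,-10,-350,0,0,0,0,94,-10,-350,0,0,0,0,94]'
python3 - <<'E'
from circ import *
shot('wrist','w6'); x=sense(); print(x['tool_pos'],R.from_rotvec(x['ee_rot']).as_matrix().round(3).tolist())
print(circles('w6',near=(.446,.266))[1])
E
```

```text
clock: 15.38
tool_pos: [0.3839, 0.2337, 0.2126]
ee_rot: [3.063, 0.693, -0.002]
ft_force: [0.4, 0.7, 1.0]
width: 1.002
finger_force: 0.0
[0.38414353 0.23342063 0.21277079] [[0.903, 0.43, -0.001], [0.43, -0.903, -0.001], [-0.001, 0.001, -1.0]]
[(np.float32(0.4442), np.float32(0.2758), np.float32(0.0304)), (np.float32(0.5398), np.float32(0.2328), np.float32(0.029))]
```

```bash
python3 -m creep '[50,-9,0,0,0,0,94,72.4,-12.5,50,0,0,0,94,72.4,-12.5,100,0,0,0,94,72.4,-12.5,145,0,0,0,94,72.4,-12.5,166,0,0,0,94,72.4,-12.5,166,0,0,0,94,72.4,-12.5,166,0,0,0,40,72.4,-12.5,166,0,0,0,40,72.4,-12.5,166,0,0,0,40,72.4,-12.5,166,0,0,0,40,72.4,-12.5,166,0,0,0,40,72.4,-12.5,166,0,0,0,40]' 15
python3 -m creep '[0,0,-40,0,0,0,40,0,0,-95,0,0,0,40,1,40,-140,0,0,0,40,2,85,-140,0,0,0,40,3,130,-140,0,0,0,40,4,180,-140,0,0,0,40,5,230,-140,0,0,0,40,6,280,-140,0,0,0,40,7,325,-140,0,0,0,40,8.8,350,-140,0,0,0,40,8.8,361.4,-140,0,0,0,40,8.8,361.4,-140,0,0,0,40]'
python3 - <<'E'
from circ import *
import time
shot('wrist','w7'); x=sense(); t=x['tool_pos']; print(t)
print('held',circles('w7',t[2]+.023,near=t[:2])[1])
E
```

```text
clock: 16.92
tool_pos: [0.4443, 0.2767, 0.0483]
ee_rot: [3.064, 0.693, 0.002]
ft_force: [0.0, -0.6, 4.5]
width: 0.638
finger_force: 15.0
clock: 18.42
tool_pos: [0.6072, -0.0453, 0.1872]
ee_rot: [-3.063, -0.693, 0.001]
ft_force: [0.5, 0.9, 0.0]
width: 0.642
finger_force: 15.0
[ 0.6070003  -0.04471388  0.18739737]
held [(np.float64(0.6073), np.float64(-0.0455), np.float32(0.03))]
```

```bash
python3 -m creep '[0,1,30,0,0,0,40,0,1,50,0,0,0,40,0,1,63,0,0,0,40,0,1,74,0,0,0,40,0,1,83,0,0,0,40,0,1,88,0,0,0,40,0,1,91,0,0,0,40,0,1,91,0,0,0,40]'
python3 -m creep '[0,0,0,0,0,0,94,0,0,0,0,0,0,94,0,0,0,0,0,0,94,0,0,0,0,0,0,94,0,0,-30,0,0,0,94,0,0,-80,0,0,0,94,-50,0,-100,0,0,0,94,-100,0,-110,0,0,0,94,-150,0,-110,0,0,0,94,-150,0,-110,0,0,0,94]'
python3 - <<'E'
from circ import *
w=shot('wrist','w8'); s=shot('scene','scene2'); d=shot('side','side2')
for z in(.112,.118,.124): print(z,circles('w8',z,near=(.607,-.046))[1])
def c(i,x,y): return cv2.resize(i['color'][y:y+90,x:x+80,::-1].copy(),(400,450),interpolation=cv2.INTER_CUBIC)
for i,x,y in((s,280,230),(d,308,195)):
    print(((w2px(i,[(.6072,-.0467,z) for z in(0,.046,.07,.094,.118)])-[x,y])*5).round().tolist())
cv2.imwrite('pics/end.png',np.hstack([c(s,280,230),c(d,308,195)]))
E
```

```text
clock: 19.48
tool_pos: [0.608, -0.0469, 0.0969]
ee_rot: [3.064, 0.693, 0.001]
ft_force: [-0.2, 0.4, -0.4]
width: 0.639
finger_force: 15.0
clock: 20.72
tool_pos: [0.4704, -0.1122, 0.2071]
ee_rot: [3.064, 0.689, 0.001]
ft_force: [0.9, 0.8, 0.7]
width: 1.0
finger_force: 0.0
0.112 [(np.float32(0.6102), np.float32(-0.0462), np.float32(0.0312))]
0.118 [(np.float32(0.6082), np.float32(-0.0468), np.float32(0.0305))]
0.124 [(np.float32(0.6062), np.float32(-0.0482), np.float32(0.0288))]
[[202.0, 358.0], [203.0, 256.0], [204.0, 200.0], [205.0, 143.0], [205.0, 84.0]]
[[196.0, 378.0], [201.0, 299.0], [204.0, 256.0], [208.0, 213.0], [211.0, 168.0]]
```

View pics/end.png

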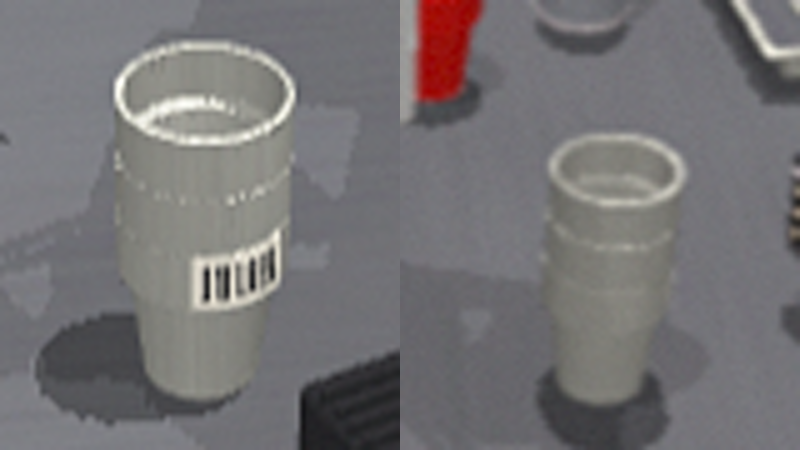

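The two crops show three bands in one straight stack, with seams at crop (205,200) in the scene view and (610,240) in the side view. The top rim is where a seated stack should be. The label at (238,272) gives a yaw of ≈ 17–18°, and the reader's is ≈ 19°. I'm handing it in.

```bash
python3 -c "
from cell import hand_in
print(hand_in())"
```

```text
the job is handed in; nothing more can be done
None
```

The job is handed in, but it returned no verdict. By my measurements the labelled mould stands about 80 mm from the reader's window with its label within a few degrees of facing it. The two plain moulds are nested on it in one straight, seated stack, and nothing was seen or felt to bump the reader or the bystanders.

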